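# Close and clamp the anaerobic culture jar

### The arm

A 6-joint arm with a two-finger parallel gripper is mounted at the origin on the work surface. World frame = base frame: x ahead of the robot, y to its left, z up, the work surface at z = 0. Lengths are in m, angles in rad, forces in N, time in s.
With the tool pointing down it reaches from about 0.35 to 0.975 m from the base axis. Payload 7.1 kg.
Tool frame: the origin (TCP) lies midway between the tips of the shut fingers; the grasp point (between the pads) lies 19 mm behind it; z points along the fingers, x is the direction in which the jaws open and shut, and the axes are right-handed (so a half turn about z gives the same grasp; the last joint's range is limited). The gripper opens to 88 mm and grips with 3 to 60 N. Pads are 20 mm wide; open, the fingers measure 115 mm over their backs; the gripper's body (75 mm by 178 mm) begins 61 mm behind the grasp point.
Start: joints at [1.117, 0.423, 1.63, -0, 1.089, -0.019], TCP at [0.263, 0.567, 0.223] pointing down, gripper open.
Joint ranges: [-3, 3], [-0.9, 2.11], [0.09, 2.58], [-1.31, 4.45], [0.11, 2.69], [-2.54, 2.54]. Speed limits (rad/s): [2.39, 2.39, 3.01, 3.14, 3.14, 3.14].

### API

Orientations are given as a unit quaternion [w, x, y, z].
In Python, from station import move_pose, movel, movej, command_gripper, wait, inverse_kinematics, read_camera, camera_info, MotionError, job_done, get_time, get_joint_pos, get_qvel, get_effort, get_tcp_pos, get_ee_rot, get_ft_force, get_ft_torque, get_grip_width gives the robot as it stands. Calls block until the motion is done:
- move_pose(position, orientation): joint-space move of the TCP to a pose.
- movel(position, frame=None, v=0.15, until_force=None): straight line of the TCP; frame=None keeps the orientation; v is the mean speed in m/s. With until_force (N) it stops when the force on the tool has changed by that much, and returns True; else False.
- movej(angles): joint-space move.
- command_gripper(opening): opening from 0.0 (shut) to 1.0 (fully open); the grip force is fixed at half the most; returns when the fingers have stopped.
- wait(seconds).
- inverse_kinematics(position, orientation): joint angles nearest the present ones, or None.
- read_camera(name): name is "side" or "top"; returns the picture (384x512x3 uint8, red, green, blue); there is no depth.
- camera_info(name): a dict with "intrinsics" (3x3 intrinsics, pixels), "T" (4x4, takes a point from camera to world coordinates). Camera axes: x right, y up, looking along -z (the intrinsics and any distortion apply to the point x, -y, -z); pixel columns grow to the right and rows downward; lengths in m; the calibration is good to about 2 mm. A picture is of the moment at which its call begins. camera_info takes no time and is no camera call.
A pose or a line that the arm cannot do raises MotionError and nothing moves.
- job_done(): hands the job in, once; it reports no verdict.
Readings, each from a call of its own:
- get_time(): time.
- get_joint_pos(): joint angles.
- get_qvel(): joint speeds.
- get_effort(): joint torques, N m.
- get_tcp_pos(): TCP position.
- get_ee_rot(): TCP orientation.
- get_ft_force(): force on the tool from outside, world axes, zero at the start.
- get_ft_torque(): the same for the moment, N m.
- get_grip_width(): opening from 0.0 (shut) to 1.0 (fully open).
Only numpy, scipy, OpenCV 4.12 (cv2) and the standard library are available. Lean on these libraries where they do the work, as an engineer would, in place of code of your own. Each camera call takes 0.05 s, during which the arm holds its last target. There are 200 camera calls.

### The job

Close the culture jar: set the lid squarely into the jar's mouth, swing the blue clamp bar across over it until it stops, and wind the three-armed clamp wheel clockwise until it has come up firm, so the gasket is properly squeezed but not overtightened. Then let go, and leave the other things on the bench where they are.

Things in the scene. Friction and masses are not known exactly. Their poses are not given: they have to be found in the camera images.
- frame: fixed clamp frame: grey base plate 155 x 225 x 12 mm, on it a clear jar 116 mm across (rim band 128 mm) with dishes inside, and two upright pillars 16 mm thick, 95 mm to either side of the jar's axis. Origin on the jar's axis at bench level; z up, y runs from the pivot pillar through the jar's axis to the head pillar, -x is the robot's side.
- jar_mouth (a point): centre of the jar's mouth, at the top of the brown rubber gasket ring (124 mm outside, 110 mm inside) lying on the rim, 156.5 mm above the bench. The mouth is 108 mm in clear diameter. Under load the gasket gives about 1 mm per 90 N.
- lid: the loose round lid, 0.35 to 0.7 kg. Origin at the centre of its lowest face, z up. From below: a spigot 100 mm across, 10 mm high, that drops into the mouth; a 124 mm disc, 10 mm thick, that rests on the gasket; in the middle on top a black boss 38 mm across, 20 mm high: the grip, and what the screw presses on. Two port caps 6 mm high on the disc, 45 mm out along its x axis.
- lid_boss (a point): centre of the lid's boss, half-way up it: 30 mm above the lid's lowest face, 20 mm above the underside of its disc, 10 mm below the boss's top.
- lid_under (a point): centre of the disc's underside, on the lid's axis (10 mm above the lid's lowest face): it is at jar_mouth when the lid is seated.
- bar (a joint): angle of the blue clamp bar about the pivot pillar's axis, rad: 0 = closed, across the jar against its stop, forked end at the head pillar; it grows counter-clockwise seen from above as the bar opens on the robot's side. It starts 1.5 to 2.1 open, stays where it is left (stiff pivot, 0.8 N m) and closes clockwise.
- pivot (a point): point on the pivot pillar's axis at mid-height of the bar (213 mm above the bench). The bar is 14 mm high and 24 mm wide (12 mm each side of the line from here to bar_end) and reaches 209 mm from this axis. A nut on top rises 17 mm above this point.
- bar_end (a point): point in the middle of the bar (height, width) 160 mm from the pivot axis, between the wheel and the fork: the free place to push or pinch the bar. The point's y axis points along the bar away from the pivot, its x axis to the side of the bar that leads when closing.
- head_pillar (a point): point on the axis of the head pillar at the bar's mid-height; its round head, 26 mm across, spans 9 to 19 mm above this point. The closed bar's fork goes around the pillar here, below the head.
- wheel_hub (a point): centre of the three-armed clamp wheel at the height of its arms' axes. It sits on the bar 95 mm from the pivot axis, its own axis upright, and swings with the bar. Hub 26 mm across, from 10 mm below to 11 mm above this point; three round arms 12 mm thick, 120 degrees apart, end in 18 mm balls (one red, two black). The arms start 31 to 34 mm above the bar's top face.
- red_ball (a point): centre of the red ball at the end of one arm, 41 mm from the wheel's axis. The wheel turns with a steady 0.35 N m (10 N at 35 mm; a little less reads at standstill) while the screw's foot is free; then the torque climbs by about 0.3 N m per rad. Firm, as it should be, is 0.18 N m above free running (0.11 to 0.27 will do); 0.31 above is overtight.
- screw: the clamp screw, with a round brass foot 28 mm across under the bar, its pad worn by an unknown 0 to 5 mm; origin on the wheel's axis 41 mm below wheel_hub. Clockwise turning seen from above lowers wheel and screw 16 mm a turn, until the foot meets the lid's boss: 1 to 4.5 rad in all to firm, differently each time. It does not run back when let go. Firm is about 70 N on the lid.
- dish_a: a closed agar dish, 90 mm across, 15 mm high, bystander; origin under its centre.
- dish_b: two stacked agar dishes, 90 mm across, 30 mm high, bystander; origin under the centre.
- marker: a white and blue marker pen lying flat, 128 mm long (along its x), 13 mm high, bystander; origin underneath, about its middle.
- wash_bottle: a white bottle with red cap, 64 mm across, 160 mm high, bystander; origin under its centre.
- tube_rack: a blue rack of capped culture tubes, 70 x 170 mm, 100 mm high, bystander; origin under its centre.
- sachet_box: a small white and green carton, 70 x 110 x 45 mm high, bystander; origin under its centre.
Not all that is in view belongs to the job. What is shaped like the lid but green, purple or turquoise is not meant.

How it is judged:
On the way, in this order (a step that is already met when the one before it is completed fails the run):
1. the lid sits squarely in the jar's mouth, down on the gasket (horizontal distance between lid_under and jar_mouth below 0.007 m and z of lid_under in the frame of jar_mouth below 0.003 m and angle between lid's own z axis and vertical below 0.05 rad and value of joint bar above 0.9 rad), for 0.2 s.
2. the clamp bar is swung across to its stop (value of joint bar below 0.06 rad), for 0.2 s.
3. the wheel is wound up firm: the foot presses the lid with more than 40 N (contact force between screw and lid above 40 N), for 0.2 s.
At the end, for the whole second after the job is handed in: The lid is seated (within 7 mm of the mouth's centre, tilt under 0.05 rad, disc no more than 3 mm above the unloaded gasket top), the bar is closed (within 0.06 rad of its stop) and the released screw presses the lid with 40 to 110 N, everything at rest (contact force between screw and lid between 40 and 110 N and value of joint bar below 0.06 rad and horizontal distance between lid_under and jar_mouth below 0.007 m and angle between lid's own z axis and vertical below 0.05 rad and z of lid_under in the frame of jar_mouth below 0.003 m and linear speed of lid below 0.02 m/s); the robot touches nothing.
It fails at once if the clamp is overtightened: the foot presses the lid with more than 125 N (contact force between screw and lid above 125 N).
It fails at once if a bystander is shifted by more than 30 mm (distance of any of dish_a, dish_b, marker, wash_bottle, tube_rack, sachet_box from where it was at the start of the episode above 0.03 m).
It also fails if it takes over 72 s, if anything falls off the work surface, if the arm or the gripper's body presses on something with over 40 N, if the wrist force passes 120 N, or if a joint passes its speed limit or range.

## Working session

There is one attempt and no reset: what is moved stays moved. The work goes in short steps, each a Python script; the robot and the scene stay as the last script left them, time stands still between calls to the robot, and variables do not carry over. Pictures are saved under pics/ and viewed, about 8 in all and at most 12, crops included, and the job is handed in when it is done.

```bash
ls; mkdir -p pics; python3 - <<'E'
from station import *
import cv2,numpy as np
for n in("side","top"):
    im=read_camera(n);cv2.imwrite(f"pics/{n}0.png",im[:,:,::-1])
    c=camera_info(n);print(n,np.round(c["intrinsics"],1).tolist(),np.round(c["T"],3).tolist(),[k for k in c])
print(get_time(),get_ee_rot(),get_tcp_pos())
E
```

```text
pics
side [[395.9, 0.0, 249.5], [0.0, 395.9, 189.0], [0.0, 0.0, 1.0]] [[0.842, 0.41, -0.35, 0.097], [-0.539, 0.629, -0.56, -0.719], [-0.009, 0.66, 0.751, 1.115], [0.0, 0.0, 0.0, 1.0]] ['intrinsics', 'T']
top [[442.4, 0.0, 253.7], [0.0, 442.4, 190.7], [0.0, 0.0, 1.0]] [[-0.02, 0.994, -0.11, 0.403], [-1.0, -0.023, -0.02, -0.004], [-0.022, 0.109, 0.994, 1.542], [0.0, 0.0, 0.0, 1.0]] ['intrinsics', 'T']
0.1 [ 3.73549578e-04  8.42987697e-01  5.37932379e-01 -5.98548280e-04] [0.26304064 0.56638465 0.2219742 ]
```

View pics/top0.png

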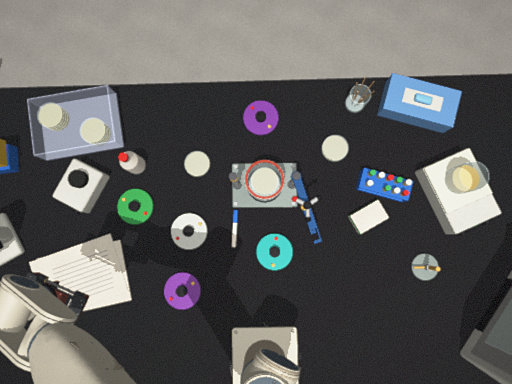

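View pics/side0.png

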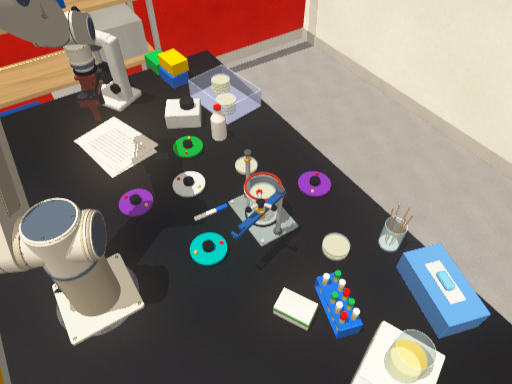

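The lid could be confused with these discs in the top view: white-grey (188,231), green (135,206), purple (260,117) and (182,290), turquoise (274,252). I choose the white-grey one and check it in a close crop together with the frame.

```bash
cat > h.py <<'E'
from station import *
import cv2,numpy as np
C={n:camera_info(n) for n in("side","top")}
def ray(n,px):
    K,T=np.array(C[n]["intrinsics"]),np.array(C[n]["T"])
    d=np.linalg.inv(K)@[px[0],px[1],1]; d=T[:3,:3]@(d*[1,-1,-1]); return T[:3,3],d
def onz(n,px,z):
    o,d=ray(n,px); return o+d*(z-o[2])/d[2]
def proj(n,p):
    K,T=np.array(C[n]["intrinsics"]),np.array(C[n]["T"])
    q=K@((T[:3,:3].T@(np.asarray(p)-T[:3,3]))*[1,-1,-1]); return q[:2]/q[2]
def tri(a,b): # pixel side, pixel top
    A=np.zeros((3,3));B=np.zeros(3)
    for n,p in(("side",a),("top",b)):
        o,d=ray(n,p);d=d/np.linalg.norm(d);M=np.eye(3)-np.outer(d,d);A+=M;B+=M@o
    return np.linalg.solve(A,B)
def ori(yaw): # tool down, tool x along yaw
    return np.array([0,np.cos(yaw/2),np.sin(yaw/2),0])
E
python3 - <<'E'
from h import *
t=cv2.imread("pics/top0.png");s=cv2.imread("pics/side0.png")
a=cv2.resize(t[150:255,160:330],None,fx=4.6,fy=4.6,interpolation=cv2.INTER_CUBIC)[:300*2]
cv2.imwrite("pics/c1.png",a)
b=cv2.resize(s[140:250,165:305],None,fx=5.4,fy=5.4,interpolation=cv2.INTER_CUBIC)
cv2.imwrite("pics/c2.png",b)
E
```

```text
(no output)
```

View pics/c1.png

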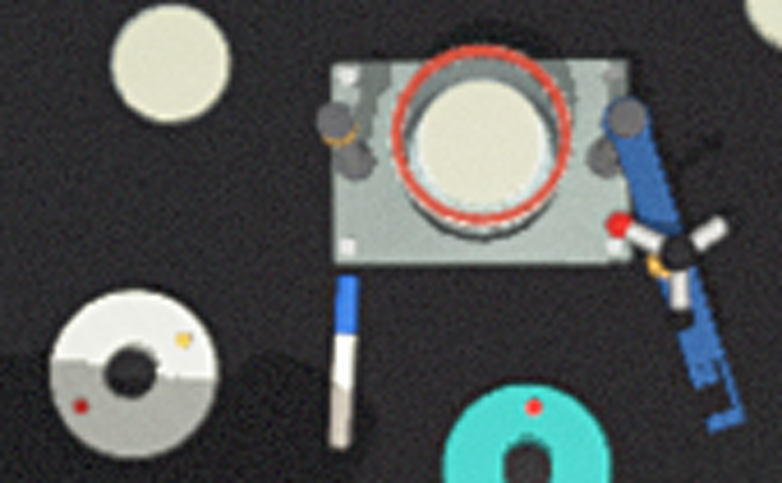

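View pics/c2.png

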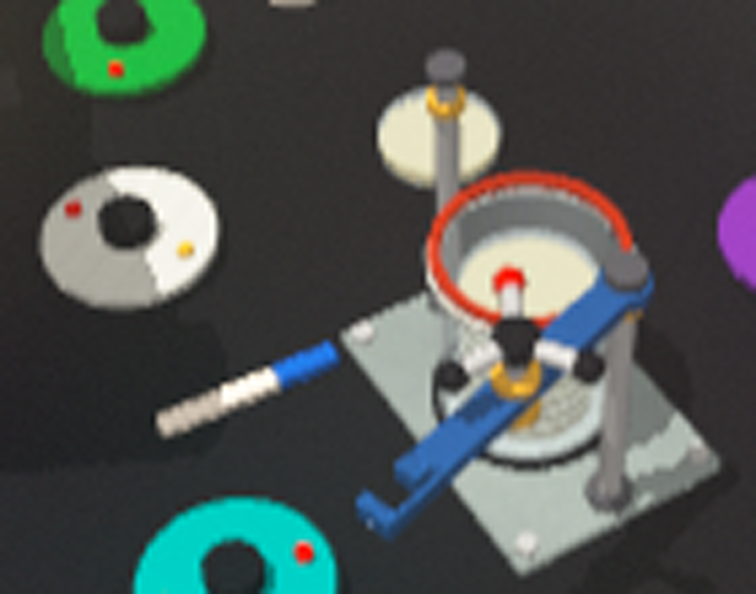

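The crops show the white-grey lid with a black boss and red/yellow caps (top px ~189,231). The bar is open on the robot's side, with the pivot on the right (−y). Now the measurements.

```bash
python3 - <<'E'
from h import *
t=cv2.imread("pics/top0.png");s=cv2.imread("pics/side0.png")
ct=lambda u,v:((u+.5)/4.6-.5+160,(v+.5)/4.6-.5+150)
cs=lambda u,v:((u+.5)/5.4-.5+165,(v+.5)/5.4-.5+140)
def big(m):
    c,_=cv2.findContours(m.astype(np.uint8),cv2.RETR_EXTERNAL,cv2.CHAIN_APPROX_NONE); return max(c,key=cv2.contourArea)
def win(im,x0,y0,x1,y1,f):
    h=cv2.cvtColor(im,cv2.COLOR_BGR2HSV).astype(int);m=np.zeros(im.shape[:2],bool);m[y0:y1,x0:x1]=f(h)[y0:y1,x0:x1];return m
white=lambda h:(h[...,2]>95)&(h[...,1]<90)
red=lambda h:((h[...,0]<10)|(h[...,0]>170))&(h[...,1]>110)&(h[...,2]>90)
for n,im,wl,wr in(("top",t,(165,205,212,255),(243,155,288,203)),("side",s,(168,168,210,200),(240,168,285,203))):
    e=cv2.fitEllipse(cv2.convexHull(big(win(im,*wl,white))));print(n,"lid disc",e,onz(n,e[0],.018))
    m=win(im,*wl,lambda h:h[...,2]<60); x0,y0=map(int,e[0]); k=np.zeros_like(m);k[y0-9:y0+8,x0-9:x0+9]=1
    c=np.argwhere(m&k)[:,::-1].mean(0);print("  boss",c,onz(n,c,.035))
    e=cv2.fitEllipse(cv2.convexHull(big(win(im,*wr,red))));print(n,"gasket",e,onz(n,e[0],.1555))
print("head",onz("top",ct(336,119),.232),onz("side",cs(446,66),.230))
print("nut",onz("top",ct(627,117),.230),onz("side",cs(627,265),.229))
for nm,a in dict(bl=(332,264),br=(631,264),tr=(628,59),tl=(332,62)).items(): print("base",nm,onz("top",ct(*a),.012))
print("hub tri",tri(cs(517,335),ct(680,250)),"red tri",tri(cs(510,281),ct(619,225)))
print("caps",onz("top",ct(184,340),.026),onz("top",ct(81,406),.026),onz("side",cs(186,249),.026),onz("side",cs(74,209),.026))
# bar axis edge points
print("barend",onz("top",ct(712,345),.22),onz("top",ct(730,400),.22),onz("top",ct(690,345),.22))
E
```

```text
top lid disc ((188.58541870117188, 230.771484375), (36.249664306640625, 36.72899627685547), 54.58689880371094) [0.43756645 0.25271802 0.018     ]
  boss [187.97222222 230.88888889] [0.43682929 0.25194441 0.035     ]
top gasket ((264.15045166015625, 178.6444549560547), (38.37562561035156, 38.668033599853516), 169.86700439453125) [ 0.59358069 -0.01079931  0.1555    ]
side lid disc ((188.55746459960938, 183.46522521972656), (25.95051383972168, 33.46879959106445), 78.83126831054688) [0.43268457 0.2471259  0.018     ]
  boss [188.01408451 180.8028169 ] [0.43183217 0.24521191 0.035     ]
side gasket ((262.4134826660156, 185.3933563232422), (28.898889541625977, 37.6949462890625), 88.64188385009766) [ 0.58848289 -0.01286088  0.1555    ]
head [0.59485159 0.08355468 0.232     ] [0.59042793 0.08081656 0.23      ]
nut [ 0.59197628 -0.10557718  0.23      ] [ 0.58921958 -0.10753002  0.229     ]
base bl [0.51670408 0.10304496 0.012     ]
base br [ 0.51173473 -0.12194045  0.012     ]
base tr [ 0.66782324 -0.12451765  0.012     ]
base tl [0.67098677 0.10072063 0.012     ]
hub tri [ 0.5009683  -0.13367905  0.25375939] red tri [ 0.51945656 -0.0966329   0.24899216]
caps [0.46135519 0.21334373 0.026     ] [0.41401697 0.29048026 0.026     ] [0.45769623 0.20888849 0.026     ] [0.40972933 0.2847182  0.026     ]
barend [ 0.44342073 -0.15655306  0.22      ] [ 0.40785643 -0.16686014  0.22      ] [ 0.44372141 -0.14237879  0.22      ]
```

```bash
python3 - <<'E'
from h import *
L=np.array([.435,.249]);a=np.radians(31.5)
t0=get_time()
move_pose([*L,.10],ori(a-np.pi/2))
print(get_joint_pos().round(2))
movel([*L,.028],v=.1)
command_gripper(0.0);print("sq1",get_grip_width());command_gripper(1.0)
move_pose([*L,.06],ori(a)); print(get_joint_pos().round(2))
movel([*L,.024],v=.1)
command_gripper(0.0);print("grip",get_grip_width(),get_ft_force())
p=get_tcp_pos();movel([p[0],p[1],.06],v=.1);print("lift",get_grip_width(),get_ft_force(),get_time()-t0)
E
```

```text
[0.5  0.43 1.98 0.   0.73 1.52]
sq1 0.4242096099453677
[ 0.5   0.51  1.99 -0.    0.64 -0.05]
grip 0.42993339357539684 [1.86416884 1.16012508 0.27532761]
lift 0.4254879669150821 [ 0.15448628 -1.0821542  -5.62805854] 7.2917000000000005
```

```bash
python3 - <<'E'
from h import *
M=np.array([.592,-.0115]);a=np.radians(-37)
p=get_tcp_pos();movel([p[0],p[1],.285],v=.2)
move_pose([*M,.285],ori(a));print(get_joint_pos().round(2))
movel([*M,.205],v=.12)
for n in("side","top"):
    im=read_camera(n);cv2.imwrite(f"pics/{n}1.png",im[:,:,::-1])
s=cv2.imread("pics/side1.png")[120:240,185:315];t=cv2.imread("pics/top1.png")[140:260,200:330]
cv2.imwrite("pics/c3.png",cv2.resize(np.hstack([s,t]),None,fx=3,fy=3,interpolation=cv2.INTER_CUBIC))
print(get_time(),get_tcp_pos())
E
```

```text
[-0.04  0.31  1.65  0.    1.19  0.61]
10.75 [ 0.59277848 -0.01141088  0.20610752]
```

View pics/c3.png

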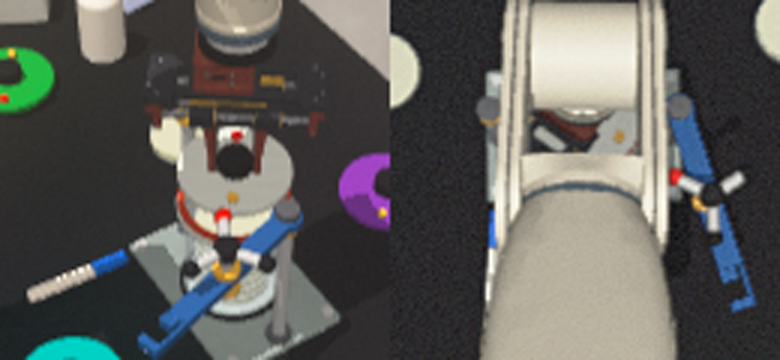

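The side view shows the held lid level and above the rim (disc about x 264 px against gasket 262 px). I lower it with a force stop.

```bash
python3 - <<'E'
from h import *
p=get_tcp_pos();print(proj("side",[.5928,-.0114,.2]),proj("side",[.592,-.0115,.1555]))
r=movel([.592,-.0115,.166],v=.03,until_force=8)
print(r,get_tcp_pos(),get_ft_force(),get_ft_torque(),get_time())
E
```

```text
[263.50507821 175.19846107] [263.07779437 184.69370473]
True [ 0.59182409 -0.01151275  0.17048213] [-1.22547499 -0.1578477   5.81888146] [-0.11287509  0.28316396  0.02076807] 11.8
```

```bash
python3 - <<'E'
from h import *
command_gripper(0.8);movel([.592,-.0115,.30],v=.2)
im=read_camera("side");cv2.imwrite("pics/side2.png",im[:,:,::-1])
P=np.array([.591,-.1065])
def fp(psi,off,R=.170):
    u=np.array([np.cos(psi),np.sin(psi)]);n=np.array([-u[1],u[0]]);return P+R*u+off*n
ps0=np.radians(196.8)
command_gripper(0.0)
move_pose([*fp(ps0,.042),.30],ori(ps0-np.pi));print(get_joint_pos().round(2),get_time())
t=cv2.cvtColor(read_camera("top"),cv2.COLOR_RGB2BGR)
s=cv2.imread("pics/side2.png")[120:240,185:315]
cv2.imwrite("pics/c4.png",cv2.resize(np.hstack([s,t[140:260,200:330]]),None,fx=3,fy=3,interpolation=cv2.INTER_CUBIC))
E
```

```text
[-0.44  0.12  1.86  0.    1.17 -0.74] 15.6917
```

View pics/c4.png

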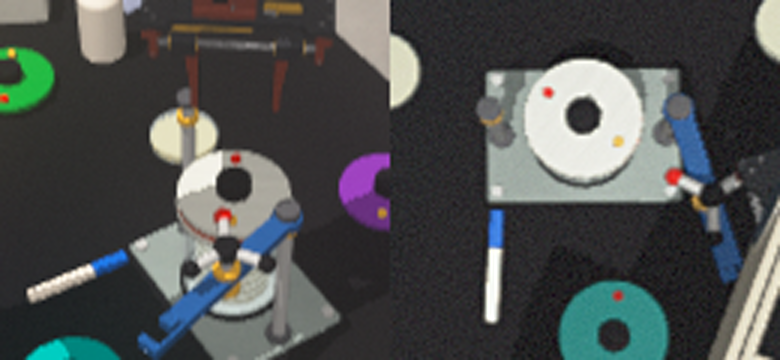

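The lid sits level and centred on the jar in both views. Next, swing the bar.

```bash
python3 - <<'E'
from h import *
P=np.array([.591,-.1065])
def fp(psi,off,R=.170):
    u=np.array([np.cos(psi),np.sin(psi)]);n=np.array([-u[1],u[0]]);return P+R*u+off*n
ps0=np.radians(196.8);pe=np.radians(89.2)
movel([*fp(ps0,.042),.201],v=.12)
mx=0
for psi in np.linspace(ps0,pe+.08,14)[1:]:
    if movel([*fp(psi,.024),.201],ori(psi-np.pi),v=.12,until_force=30):print("stop",np.degrees(psi),get_tcp_pos(),get_ft_force());break
    f=get_ft_force();print(round(np.degrees(psi)),f.round(1))
else:
    r=movel([*fp(pe,.012),.201],ori(pe-np.pi),v=.03,until_force=14);print(r,get_tcp_pos(),fp(pe,.022),get_ft_force().round(1))
print(get_time(),get_joint_pos().round(2))
E
```

```text
189 [ 0.6 -0.1  0.3]
181 [ 0.2  0.6 -0.5]
173 [-0.8  0.1 -0.4]
165 [ 1.1  0.  -0.2]
157 [ 0.7  0.2 -0.2]
149 [-0.2  0.5  0.3]
141 [ 0.4 -0.5 -0.5]
133 [-0.8 -0.2  0.4]
125 [-0.3  0.4  0.9]
118 [ 0.1 -0.6 -0.1]
110 [ 0.  -0.3  0. ]
102 [-0.2 -0.3 -0.1]
94 [ 0.4  0.2 -0.4]
True [0.57001312 0.06327412 0.2004112 ] [0.57137572 0.0637906 ] [-0.6 -0.1 -0.1]
22.0167 [0.09 0.38 1.76 0.   1.01 1.65]
```

```bash
python3 - <<'E'
from h import *
p=get_tcp_pos();movel([p[0]-.03,p[1],p[2]],v=.15);movel([p[0]-.06,p[1]-.0,.32],v=.2);print(get_time(), get_ft_force())
q=get_joint_pos();q[0]+=.5;movej(q)
s=cv2.cvtColor(read_camera("side"),cv2.COLOR_RGB2BGR);t=cv2.cvtColor(read_camera("top"),cv2.COLOR_RGB2BGR)
cv2.imwrite("pics/side3.png",s);cv2.imwrite("pics/top3.png",t)
cv2.imwrite("pics/c5.png",cv2.resize(np.hstack([s[130:230,205:305],t[140:240,215:315]]),None,fx=4,fy=4,interpolation=cv2.INTER_CUBIC))
E
```

```text
23.1333 [-0.10080654 -0.30181736 -0.98640634]
```

View pics/c5.png

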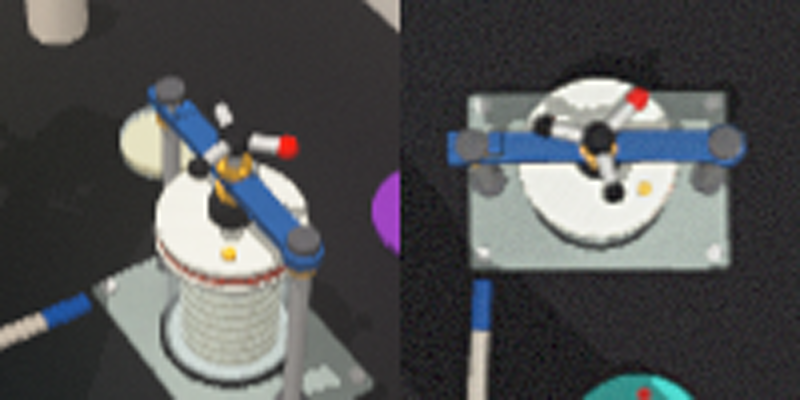

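The bar is closed: the fork is around the head pillar and the bar lies across the jar. The arms stand at about −45° (red), 77° and 197° in world. I'll push the 197° arm clockwise in small steps, reading the tangential force.

```bash
cat > w.py <<'E'
from h import *
H=np.array([.592,-.0115]);R=.041
def pose(deg,z=.233,d=.019):
    a=np.radians(deg);u=np.array([np.cos(a),np.sin(a)]);n=np.array([-u[1],u[0]])
    return [*(H+R*u+d*n),z],ori(a-np.pi)
def read(deg):
    a=np.radians(deg);n=np.array([-np.sin(a),np.cos(a)]);f=[];m=[]
    for _ in range(6): f.append(get_ft_force());m.append(get_ft_torque());wait(.008)
    f=np.mean(f,0);return f[:2]@n*R,f,np.mean(m,0)
def stroke(degs,base=None,target=.15,cap=.58):
    T=[];
    for d in degs:
        p,o=pose(d);s=movel(p,o,v=.07,until_force=25);t,f,m=read(d);T.append(t)
        print(round(d),"T%.3f"%t,f.round(1),m.round(2),"t%.1f"%get_time(),"STOP" if s else "")
        if base is None and len(T)>4 and min(T[-3:])>.15 and max(T[-3:])-min(T[-3:])<.025: base=np.mean(T[-3:]);print("base",base)
        if s or t>cap or (base and t>base+target): break
    return d
E
python3 - <<'E'
from w import *
print(onz("top",(264.1,173.9),.264))
for d in(224,38):print(inverse_kinematics(*pose(d)))
p,o=pose(224,.30);move_pose(p,o);p,o=pose(224);movel(p,v=.12);z,f,m=read(224);print("zero",z,f.round(2),m.round(2),get_time())
print(stroke([*np.arange(212,150,-6)]))
E
```

```text
[ 0.59264442 -0.01047721  0.264     ]
[-1.13501529e-01  3.42973261e-01  1.72672765e+00 -4.44089210e-16
  1.07189175e+00 -8.81446400e-01]
[ 2.74327953e-02  3.94761331e-01  1.64816635e+00 -4.44089210e-16
  1.09866498e+00  2.50580033e+00]
zero -0.008710533296132094 [-0.16  0.14  0.19] [-0.01  0.01  0.  ] 27.1583
212 T0.011 [ 0.1 -0.2  0. ] [-0.04  0.01 -0.02] t27.6 
206 T0.005 [-0.  -0.2  0.2] [-0.04  0.02 -0.  ] t27.9 
200 T-0.001 [-0.3 -0.1 -0.1] [-0.04  0.05 -0.02] t28.2 
194 T0.155 [ 3.3 -3.1 -1.3] [-0.64 -0.41 -0.05] t28.5 
188 T0.238 [ 3.8 -5.3 -2.1] [-0.97 -0.56 -0.03] t28.8 
182 T0.253 [ 4.  -6.  -2.9] [-1.06 -0.55 -0.04] t29.1 
176 T0.262 [ 3.3 -6.6 -3.5] [-1.14 -0.49 -0.03] t29.4 
base 0.25085265182753197
170 T0.247 [ 3.  -6.6 -3.5] [-1.22 -0.39 -0.07] t29.7 
164 T0.254 [ 1.9 -7.  -3.4] [-1.24 -0.26 -0.05] t30.0 
158 T0.245 [ 1.9 -7.2 -4. ] [-1.31 -0.15 -0.06] t30.3 
152 T0.253 [ 1.  -7.5 -3.8] [-1.34 -0.02 -0.07] t30.6 
152
```

```bash
python3 - <<'E'
s=open("w.py").read()
s=s.replace("return f[:2]@n*R,f","u=np.array([n[1],-n[0]]);return f[:2]@n*R-.009*(f[:2]@u),f")
open("w.py","w").write(s)
E
python3 - <<'E'
from w import *
print(stroke([*np.arange(146,37,-6)],base=.29,target=.11,cap=.5))
E
```

```text
146 T0.298 [ 0.  -7.7 -3.7] [-1.31  0.11 -0.06] t31.0 
140 T0.297 [-0.6 -7.7 -3.9] [-1.29  0.26 -0.06] t31.3 
134 T0.297 [-1.8 -7.3 -3.6] [-1.25  0.41 -0.05] t31.6 
128 T0.281 [-2.6 -6.6 -3.8] [-1.22  0.56 -0.06] t31.9 
122 T0.303 [-3.  -7.3 -4.2] [-1.19  0.69 -0.05] t32.2 
116 T0.283 [-3.7 -6.1 -4.1] [-1.04  0.83 -0.05] t32.5 
110 T0.292 [-4.6 -5.8 -4.5] [-0.92  0.93 -0.04] t32.8 
104 T0.303 [-5.7 -4.9 -4.5] [-0.8   1.07 -0.05] t33.1 
98 T0.299 [-6.3 -3.4 -5.3] [-0.6   1.19 -0.03] t33.4 
92 T0.298 [-6.8 -2.2 -4.5] [-0.32  1.3  -0.03] t33.7 
86 T0.295 [-7.1 -0.4 -5.5] [-0.06  1.37 -0.01] t34.0 
80 T0.312 [-7.5  1.2 -5.7] [ 0.22  1.41 -0.02] t34.4 
74 T0.308 [-7.2  3.  -6.1] [0.51 1.4  0.  ] t34.7 
68 T0.322 [-7.1  4.3 -5.5] [ 0.73  1.37 -0.01] t35.0 
62 T0.321 [-6.4  5.4 -6. ] [0.95 1.25 0.03] t35.3 
56 T0.329 [-5.9  6.5 -5.9] [1.13 1.13 0.01] t35.6 
50 T0.330 [-5.2  7.1 -5.5] [1.26 1.01 0.01] t35.9 
44 T0.335 [-4.3  7.9 -5.6] [1.43 0.86 0.04] t36.2 
38 T0.331 [-2.8  9.  -7. ] [1.62 0.66 0.03] t36.5 
38
```

```bash
sed -i 's/z=.233/z=.228/' w.py; python3 - <<'E'
from w import *
p,o=pose(46,.233);movel(p,o,v=.1);p[2]=.30;movel(p,v=.2)
p,o=pose(190,.30);move_pose(p,o);movel(pose(190)[0],v=.12);z,f,m=read(190);print("zero",z,f.round(2),get_time())
p,o=pose(166);movel(p,o,v=.07,until_force=20)
print(stroke([*np.arange(160,37,-5)],base=.29,target=.10,cap=.5))
E
```

```text
zero 0.004766271393335707 [ 0.02 -0.11  0.37] 40.325
160 T0.231 [-0.3 -5.5  1.4] [-0.99  0.15 -0.  ] t41.2 
155 T0.325 [-1.2 -7.7  1.2] [-1.3   0.26 -0.03] t41.5 
150 T0.370 [-1.8 -8.7  1.3] [-1.48  0.34 -0.04] t41.8 
145 T0.396 [-2.3 -9.3  1. ] [-1.53  0.44 -0.04] t42.1 
145
```

```bash
python3 - <<'E'
from w import *
print(stroke([142,139,136,133,131],base=.295,target=.155,cap=.5))
E
```

```text
142 T0.434 [ -2.6 -10.2   1.8] [-1.66  0.55 -0.02] t42.4 
139 T0.447 [ -3.1 -10.4   1.4] [-1.71  0.59 -0.04] t42.7 
136 T0.447 [ -3.8 -10.2   1.4] [-1.77  0.72 -0.05] t43.0 
133 T0.468 [ -4.1 -10.7   1.5] [-1.77  0.81 -0.05] t43.3 
133
```

```bash
python3 - <<'E'
from w import *
p,o=pose(150);movel(p,o,v=.08);print(read(150)[:2]);p[2]=.32;movel(p,v=.2)
q=get_joint_pos();q[0]+=.6;movej(q)
s=cv2.cvtColor(read_camera("side"),cv2.COLOR_RGB2BGR);t=cv2.cvtColor(read_camera("top"),cv2.COLOR_RGB2BGR)
cv2.imwrite("pics/c6.png",cv2.resize(np.hstack([s[130:230,205:305],t[140:240,215:315]]),None,fx=4,fy=4,interpolation=cv2.INTER_CUBIC))
print(get_time())
E
```

```text
(np.float64(0.00012081102891240035), array([-0.02504675,  0.00493481, -0.02238149]))
45.7333
```

View pics/c6.png

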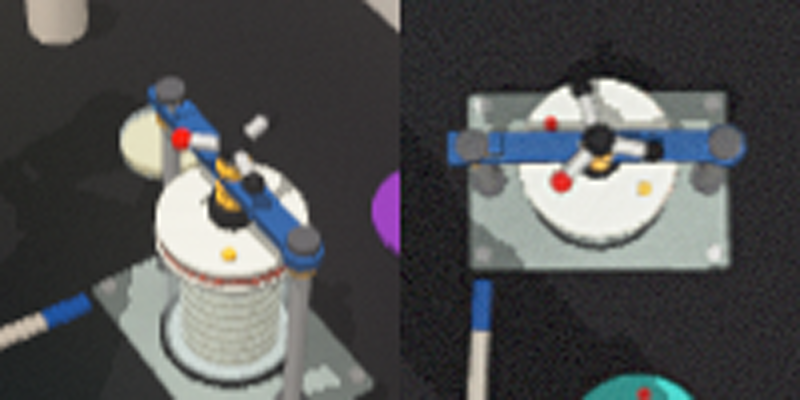

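The bar is still closed, the lid is level, the brass foot rests on the boss and the gripper is clear. Handing in.

```bash
python3 -c "
from station import *
job_done();print(get_time(),get_ft_force())"
```

```text
the job is handed in; nothing more can be done
the job is handed in; nothing more can be done
```

The jar is closed and the job was handed in at about 46 s of the 72 s allowed. The interface reports no verdict, so the result below rests on my own readings.

**What I did**
- **Lid:** I picked the white-grey lid, centred it by squeezing the boss from two directions, and set it in the mouth. The tool stopped at 170.5 mm, exactly the height expected for a seated lid.
- **Bar:** I pushed it shut with closed fingers until the force stop.
- **Wheel:** I wound it clockwise in two strokes, about 3.2 rad in all. Free running read about 0.295 N m at standstill and the final reading was 0.468 N m. That is about 0.17 N m above free, against a target of 0.18 (0.11 to 0.27 allowed).

**Last checks**
- The final pictures show the lid level, the fork around the head pillar, the foot on the boss and the gripper clear. The marker and the one dish in those crops look unmoved; I did not look at the other bystanders again.
- The force on the tool was zero after backing off.

**What was less certain**
- **Free-running value:** 0.295 N m is below the nominal 0.35, and it drifted up to 0.33 late in the first stroke. That could be early foot contact or a small geometry error, so the firmness figure is good to about 0.03 N m.
- **Bar stop:** the force readings while swinging the bar were near zero at each standstill, so I confirmed that it was closed from the picture instead.
- **Camera disagreement:** the two views differed by 3 to 7 mm, and I averaged them.

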